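Fit the drying arm to the boot stand

ROBOT

A 7-joint arm with a two-finger parallel gripper is mounted at the origin on the work surface. World frame = base frame: x ahead of the robot, y to its left, z up, the work surface at z = 0. Lengths are in mm, angles in rad, forces in N, time in s.
With the tool pointing down it reaches from about 400 to 925 mm from the base axis. Payload 4.1 kg.
Tool frame: the origin (TCP) lies between the finger pads; the fingertips stand 22 mm ahead of it and the grasp point (between the pads) lies 3 mm ahead of it (bot.tip_extent is the distance from the TCP to the fingertips, in mm); z points along the fingers, y is the line along which they close (so a half turn about z gives the same grasp; the last joint's range is limited). The gripper opens to 85 mm and grips with 20 to 120 N. Pads are 22 mm wide; open, the fingers measure 114 mm over their backs; the gripper's body (76 mm by 85 mm) begins 54 mm behind the grasp point. The pads swing forward as they close: fully open they stand 13 mm farther back than shut.
Start: joints at [1.104, 0.398, 0.045, 1.537, -0.019, 1.207, -0.051], TCP at [233.754, -606.547, 253.347] pointing down, gripper open.
Joint ranges: [-2.82, 2.82], [-0.49, 2.23], [-1.37, 1.46], [0, 2.46], [-1.36, 4.5], [0.23, 2], [-2.94, 2.94]. Speed limits (rad/s): [2.57, 2.57, 3.14, 3.14, 3.14, 3.14, 3.14].

INTERFACE

Orientations are given as a rotation vector (axis times angle).
In Python, from rig import sensors, optics, bot gives the robot as it stands.
- The arm moves only by the tool move_arm, never from a script. Its argument "moves" is a list of rows, each a list of 7 numbers: the opening, from 0 (shut) to 1 (fully open), then the shift along the tool's x, y, z in units of 60 mm (1.0 is 60 mm), then the turn, a rotation vector about the tool's x, y, z in units of 5 degrees (1.0 is 5 degrees). In form: [[claw, x, y, z, rx, ry, rz], ...]. A call has 1 to 5 rows; each row shifts and turns the commanded pose from where the row before left it, along the tool's axes as they then stand; what a row does not reach is not made up. A row lasts 1/8 s, in which the tool goes at most 62.5 mm and 10.7 degrees, less where a joint would pass 70% of its speed; a pose out of reach is approached as far as the arm can. A call is refused whole if a number of a shift passes 1 or a number of a turn 1, either way. A call with a gripper value outside its range is refused whole. The fingers move at their own pace and stop on an object; "force" is the grip in N (left out, the last holds). Time passes only in rows, so rows that do not move let the fingers close. It gives the time, the measured TCP pose, the force, the opening and the grip force at its end, in the units of the state.
- sensors.sense(): the state, without advancing time (a new reading comes with each control period).
- optics.grab_frame(name): name is "side" or "top"; returns the picture (384x512x3 uint8, red, green, blue); there is no depth.
- optics.camera_model(name): a dict with "fx", "fy", "cx", "cy" (pixels), "R" (3x3) and "t" (3): a world point X has camera coordinates R X + t. Camera axes: x right, y down, z forward; pixel columns grow to the right and rows downward; lengths in mm; the calibration is good to about 2 mm. A picture is of the moment at which its call begins. camera_model takes no time and is no camera call.
- bot.sign_off(): hands the job in; it is judged then, once.
Trained networks look in the newest picture that a camera, given by its name, has taken for a name from the list of things; names that differ only in an ending like _2 or _b are one class to them, and where a whole thing is asked for, a point or a joint stands for the part that bears it (a point fixed in the world has none). Each returns a list of dicts, best first, with "conf" (0 to 1); they miss things now and then, are a little off and sometimes report something else, mostly with a low value. They report only what shows in the picture. A call takes as long as a camera call.
- optics.cut_out(camera, label): "pixels" (384x512 bool, what is visible of it).
- optics.mark_of(camera, label): "location" ([x, y, z] in mm, in the coordinates of the camera as it stood for that picture, good to about 4 mm: a listed point, or the origin of a listed thing).
The state is a dict: "t": time; "joints": joint angles; "qd": joint speeds; "joint_efforts": joint torques, N m; "eef_pos": TCP position; "eef_rot": TCP orientation; "wrist_force": force on the tool from outside, world axes, zero at the start; "wrist_torque": the same for the moment, N m; "width": finger opening in mm; "gripper_force": force on a finger pad.
Only numpy, scipy, OpenCV 4.12 (cv2) and the standard library are available. Lean on these libraries where they do the work, as an engineer would, in place of code of your own. Each camera call takes 0.05 s, during which the arm holds its last target. There are 200 camera calls.

TASK

Fit the long steel drying arm onto the slotted stand on the mudroom bench: feel its two claws into the upper two slots, just below the spring catch, until its rear plate lies against the upright, then press it down until it is home and the catch springs out over the top of the plate; ease off and let go. The upright's height is set by hand and it is only held by a thumbscrew, so work gently, and leave everything else on the bench where it is.

Things in the scene. Friction and masses are not known exactly. Their poses are not given: they have to be found in the camera images.
- stand: Dark steel drying stand: base plate 165 x 130 x 8 mm (x -105 to +60) screwed to the bench, on it a clamp sleeve 36 mm high that holds the bare metal upright. This pose is the base's. Origin on the bench below the middle of the upright's front face; z up, +x into the upright: the front face is the plane x = 0 and looks to -x. Claws go in along +x; home, the arm's x axis is the stand's +x.
- sleeve (a point): On the upright's front face at the top of the sleeve: (0, 0, 36) mm in the stand's frame. The upright, a channel 40 mm wide, 25 deep, about 194 high, open at the back, is clamped in the sleeve by a thumbscrew at a height set by hand: ALL its heights given below (slots, catch) are nominal and may together be up to 12 mm higher or lower, not seen in any pose: feel for the slots.
- catch (a joint): Spring catch of the upright: nose 7 mm wide, nominal z = 157 to 171 mm, 6 mm out of the front face when free. Value (m): how far it is pushed in, 0 = sprung out, 0.009 at most; 5 N free, 6.8 N flush. The rear plate pushes it in as the claws enter; it springs out over the plate's top edge when the arm is home (2 mm to spare) and then keeps it from lifting.
- bracket: Long steel drying arm, 0.34 to 0.53 kg, standing on the bench as it will hang: box tube 24 mm wide, 30 high, 170 long along its x; upturned nose 48 mm high at the -x end; at the +x end the rear plate, 5 mm thick, 26 wide, 85 high, back face at x = +75 mm, with two claws behind it. Origin on the tube's underside, y = 0, a good place to grip across y from above; z up.
- claw_plate (a point): Foot of the arm's rear plate, middle of the lower edge of its back face: (75, 0, 0) mm in the arm's frame. Fully home it is on the front face at y = 0, nominal z = 70 mm, in the stand's frame. The upright has three slots on y = 0, each 9 mm wide, 26 mm high, through a face 4 mm thick, nominal lower edges at z = 48, 88 and 128 mm; the claws belong in the upper two.
- claw_tip (a point): Tip of the lower claw, mid-height: (90, 0, 19) mm in the arm's frame; the upper claw is 40 mm higher. A claw is 6 mm thick, 22 mm high, tip rounded: a shank 12 mm high, at its end a lip reaching 10 mm lower, 6 mm behind the plate. It enters within 2 mm of the slot's mid-height (nominal: claw_plate at z = 82 mm); then the arm goes down 12 mm until the shanks rest on the lower slot edges.
- mug: White ceramic mug, 95 mm high, 82 mm across, loose; leave it.
- bell: Chrome bike bell, 55 mm across, 40 mm high, loose; leave it.
- lamp_case: Black plastic headlamp case, 105 x 75 x 49 mm, loose; leave it.
- coat_hook: Short steel coat hook, 85 mm long and 50 mm high with a single claw, loose; leave it.
- boot_jack: Wooden boot jack, 280 mm long, 34 mm high, loose; leave it.
- wax_tin: Flat round tin, 72 mm across, 26 mm high, loose; leave it.
- shoe_brush: Boot brush, a wooden block 165 x 50 x 40 mm, bristles down, loose; leave it.

How it is judged (in metres and radians):
On the way:
1. the claws are through the slots, the foot of the rear plate against the upright (within 3 mm) and the catch pushed in, the arm not yet pressed down (x of claw_plate in the frame of stand above -0.003 m and value of joint catch above 0.0025 m), for 0.05 s.
At the end, for the whole second after the job is handed in: The arm hangs in the upper two slots, rear plate within 3 mm of the upright's face, pointing straight out (within 0.1 rad), pressed down so that the catch has sprung out over the plate (under 1.5 mm pushed in; foot of the plate at 57 to 83 mm), at rest and let go (x of claw_plate in the frame of stand above -0.003 m and z of claw_plate in the frame of stand between 0.057 and 0.083 m and angle between the x axis of bracket and the x axis of stand, either way round below 0.1 rad and value of joint catch below 0.0015 m and linear speed of bracket below 0.02 m/s); the robot touches nothing.
It fails at once if the arm, or the robot, is forced against the stand or its catch with more than 50 N (contact force between any of bracket, the arm and stand above 50 N).
It fails at once if another thing on the bench is moved more than 20 mm (distance of any of mug, bell, lamp_case, coat_hook, boot_jack, wax_tin, shoe_brush from where it was at the start of the episode above 0.02 m).
It also fails if it takes over 64 s, if anything falls off the work surface, if the arm or the gripper's body presses on something with over 40 N, if the wrist force passes 120 N, or if a joint passes its speed limit or range.

## Working session

There is one attempt and no reset: what is moved stays moved. The work goes in short steps, Python scripts to look and compute and a tool call to move; the robot and the scene stay as the last step left them, time stands still between calls to the robot, and variables do not carry over. Pictures are saved under pics/ and viewed, at most 10 in all, crops included, and the job is handed in when it is done.

Besides the shell and the picture viewer there is one more tool, called as a command line: name --pt "numbers of a row" for each row, then --argument value for the rest. move_arm: Moves the arm, as the interface text tells. Its arguments: {"type":"object","properties":{"moves":{"type":"array","items":{"type":"array","items":{"type":"number"}}},"force":{"type":"number"}},"required":["moves"]}

```bash
mkdir -p pics
cat > h.py <<'E'
import numpy as np, cv2
from scipy.spatial.transform import Rotation as Rn
from rig import sensors, optics, bot
def w(cam,p):
    m=optics.camera_model(cam); R=np.array(m["R"]);t=np.array(m["t"]); return R.T@(np.array(p)-t)
def px(cam,X):
    m=optics.camera_model(cam); c=np.array(m["R"])@np.array(X)+np.array(m["t"]); return np.array([m["fx"]*c[0]/c[2]+m["cx"],m["fy"]*c[1]/c[2]+m["cy"]])
def tri(pa,pb):
    A=[];
    for cam,p in(("side",pa),("top",pb)):
        m=optics.camera_model(cam);P=np.array([[m["fx"],0,m["cx"]],[0,m["fy"],m["cy"]],[0,0,1]])@np.c_[np.array(m["R"]),np.array(m["t"])]
        A+=[p[0]*P[2]-P[0],p[1]*P[2]-P[1]]
    v=np.linalg.svd(np.array(A))[2][-1]; return v[:3]/v[3]
E
cat > a.py <<'E'
from h import *
np.set_printoptions(precision=1,suppress=True)
for c in("side","top"):
    f=optics.grab_frame(c); cv2.imwrite(f"pics/{c}0.png",f[:,:,::-1])
    m=optics.camera_model(c); print(c,"cam at",-np.array(m["R"]).T@np.array(m["t"]),m["fx"])
    for n in("stand","sleeve","bracket","claw_plate","claw_tip","catch","mug","bell","lamp_case","coat_hook","boot_jack","wax_tin","shoe_brush"):
        try:
            for d in optics.mark_of(c,n)[:2]: print(n,round(d["conf"],2),w(c,d["location"]),px(c,w(c,d["location"])))
        except Exception as e: print(n,e)
s=sensors.sense();print(s["t"],s["eef_rot"],s["width"],s["wrist_force"])
E
python3 a.py
```

```text
side cam at [ 24.8 817.5 803. ] 426.5946404350593
stand 0.91 [564.6 210.4   2.6] [206.1 261.2]
stand 0.71 [ 514.7 -186.1    0.6] [292.9 190.8]
sleeve 0.8 [563.9 213.1  39.2] [204.5 251.7]
bracket 0.98 [ 515.4 -186.2    0.4] [292.8 190.7]
claw_plate 0.69 [ 454.5 -144.4    0.5] [304.1 203.4]
claw_tip 0.68 [ 437.  -135.2   21.8] [308.3 201.1]
catch it knows: bell, boot_jack, bracket, claw_plate, claw_tip, coat_hook, lamp_case, mug, shoe_brush, sleeve, stand, wax_tin
mug 0.58 [ 693.2 -379.9   -1.1] [274.2 150.6]
bell 0.8 [385.9   7.    1.8] [302.2 239.4]
lamp_case 0.57 [ 742.6 -192.6    1. ] [235.  170.4]
lamp_case 0.18 [348.2 426.6   1.6] [227.4 365.3]
coat_hook 0.78 [ 401.5 -336.4    2.1] [344.  177.6]
boot_jack 0.7 [347.6 428.2  -0.2] [227.3 366.6]
boot_jack 0.52 [ 454.1 -144.3    1.8] [304.2 203.1]
wax_tin 0.82 [738.7 -28.9   1.8] [207.5 194.8]
shoe_brush 0.57 [572.2 429.3  -0.9] [145.8 320.6]
top cam at [ 470.3   42.1 1129.1] 386.434747395626
stand 0.86 [563.3 206.9  -2.1] [189.9 183.4]
sleeve 0.93 [560.9 207.   37. ] [187.8 183.1]
bracket 0.62 [ 517.1 -187.7   -3.1] [324.4 198.2]
claw_plate 0.59 [ 453.3 -148.6   -2.7] [311.5 220. ]
claw_tip 0.95 [ 443.2 -136.8   19.4] [308.8 223.7]
catch it knows: bell, boot_jack, bracket, claw_plate, claw_tip, coat_hook, lamp_case, mug, shoe_brush, sleeve, stand, wax_tin
mug 0.72 [ 690.  -375.6    1.8] [386.4 139.7]
bell 0.8 [385.2   9.8   2.2] [257.9 244.1]
lamp_case 0.62 [ 733.8 -190.6    0.4] [324.3 125.3]
coat_hook 0.81 [ 397.8 -343.3    2. ] [378.2 238.4]
boot_jack 0.94 [351.6 427.3  -0.9] [112.6 257.3]
boot_jack 0.66 [560.2 208.2  35.6] [187.5 183.4]
wax_tin 0.79 [740.1 -33.3   1.7] [271.4 123.1]
shoe_brush 0.95 [570.4 427.3   2.4] [113.1 181.3]
1.3 [ 3.1  0.6 -0. ] 85.49131313792513 [ 0.2  0.4 -0.2]
```

View pics/side0.png

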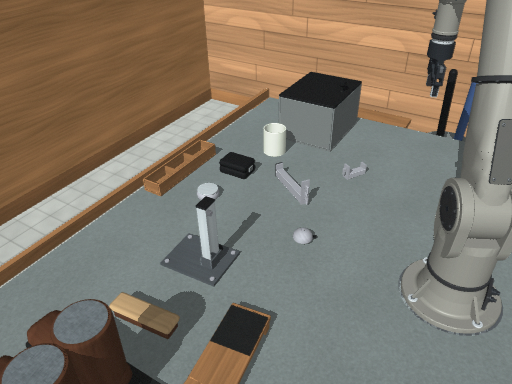

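View pics/top0.png

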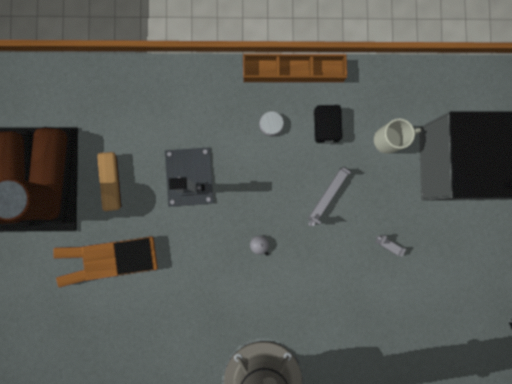

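The top view shows the stand base at cols 165–214, rows 148–205, with its front facing up in the picture (world +x). The bracket runs from its claws at (313,222) to its nose at (347,170). The side view shows the upright's top near (206,202).

```bash
cat > b.py <<'E'
from h import *
np.set_printoptions(precision=1,suppress=True)
S=cv2.imread("pics/side0.png");T=cv2.imread("pics/top0.png")
def ray(cam,p,z):
    m=optics.camera_model(cam);R=np.array(m["R"]);t=np.array(m["t"]);o=-R.T@t
    d=R.T@np.array([(p[0]-m["cx"])/m["fx"],(p[1]-m["cy"])/m["fy"],1]);return o+d*(z-o[2])/d[2]
g=cv2.cvtColor(T,6).astype(float)
B=[]
for c in((169,153),(207,150),(212,200),(173,202)):
    p=g[c[1]-4:c[1]+5,c[0]-4:c[0]+5]; q=np.clip(p-np.median(p)-15,0,None); yy,xx=np.mgrid[-4:5,-4:5]
    b=np.array([c[0]+(q*xx).sum()/q.sum(),c[1]+(q*yy).sum()/q.sum()]);B.append(ray("top",b,9))
B=np.array(B);print("bolts",B,B.mean(0)); 
u=(B[0]+B[1]-B[2]-B[3])[:2];v=(B[0]+B[3]-B[1]-B[2])[:2]
a1=np.degrees(np.arctan2(u[1],u[0]));a2=np.degrees(np.arctan2(v[1],v[0]))-90;print("yaw-180:",a1,a2)
for c in("top","side"):
    optics.grab_frame(c)
    for n in("bracket","stand"):
        d=optics.cut_out(c,n)[0];k=d["pixels"].astype(np.uint8);r=cv2.minAreaRect(cv2.findNonZero(k));print(c,n,d["conf"],cv2.boxPoints(r).round(1).tolist())
        if n=="bracket" and c=="top": print([ray("top",p,20) for p in cv2.boxPoints(r)])
a=cv2.resize(S[185:285,155:255],None,fx=4,fy=4,interpolation=2);b=cv2.resize(T[140:240,155:255],None,fx=4,fy=4,interpolation=2)
cv2.imwrite("pics/z.png",np.hstack([a,b]))
E
python3 b.py
```

```text
bolts [[649.3 266.4   9. ]
 [655.9 162.7   9. ]
 [515.2 150.    9. ]
 [510.  257.3   9. ]] [582.6 209.1   9. ]
yaw-180: 4.441128910046816 3.208805042871532
top bracket 0.71 [[303.8999938964844, 221.8000030517578], [339.8999938964844, 163.60000610351562], [350.70001220703125, 170.3000030517578], [314.6000061035156, 228.5]]
[array([ 448.7, -122.5,   20. ]), array([ 616.5, -230.3,   20. ]), array([ 596.9, -261.4,   20. ]), array([ 429.3, -153.3,   20. ])]
top stand 0.93 [[163.89999389648438, 149.89999389648438], [209.1999969482422, 147.0], [212.8000030517578, 203.8000030517578], [167.5, 206.6999969482422]]
side bracket 0.86 [[269.79998779296875, 169.5], [285.70001220703125, 155.1999969482422], [319.0, 192.3000030517578], [303.1000061035156, 206.60000610351562]]
side stand 0.87 [[160.10000610351562, 263.3999938964844], [203.89999389648438, 193.3000030517578], [256.1000061035156, 226.0], [212.3000030517578, 296.1000061035156]]
```

View pics/z.png

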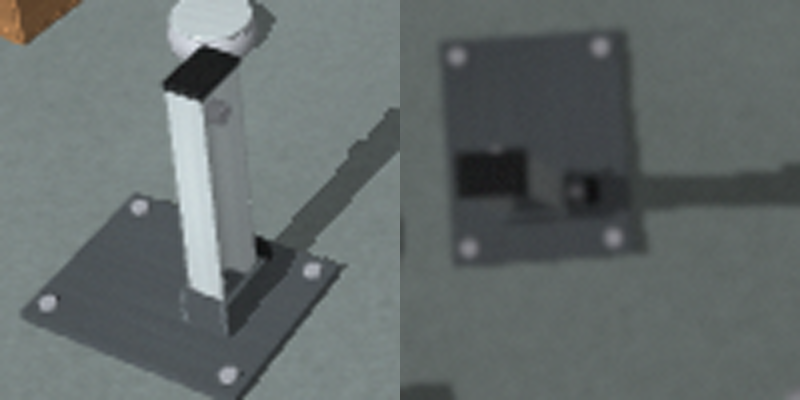

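The zoomed crop shows the upright's black cap. In the side half its corners are near (163,85), (205,45), (242,58) and (203,98). In the top half they are near (55,152), (127,148), (127,195) and (57,198). The back is open towards the camera, and the thumbscrew is on the world −y side.

```bash
cat > c.py <<'E'
from h import *
np.set_printoptions(precision=1,suppress=True)
S=cv2.imread("pics/side0.png");T=cv2.imread("pics/top0.png")
def fit(I,x0,y0,x1,y1,th):
    g=cv2.resize(cv2.cvtColor(I[y0:y1,x0:x1],6),None,fx=8,fy=8,interpolation=2)
    k=(g<th).astype(np.uint8);n,l,s,c=cv2.connectedComponentsWithStats(k)
    i=1+np.argmax(s[1:,4]);r=cv2.findNonZero((l==i).astype(np.uint8));h=cv2.convexHull(r)
    m=cv2.moments(h)
    q=cv2.approxPolyDP(h,0.06*cv2.arcLength(h,True),True)[:,0]
    f=lambda p:(np.array(p)+.5)/8-.5+[x0,y0]
    return f([m["m10"]/m["m00"],m["m01"]/m["m00"]]),[f(p) for p in q],m["m00"]/64
cs,qs,As=fit(S,192,190,220,214,60);ct,qt,At=fit(T,164,170,190,195,40)
print(cs,qs,As);print(ct,qt,At)
print("cap centre",tri(cs,ct))
E
python3 c.py
```

```text
[204.9 202.9] [array([214.4, 199.2]), array([205.1, 209.7]), array([195.8, 206.8]), array([205.4, 196.3])] 143.875
[177.7 183.2] [array([185.8, 188.7]), array([170.2, 188.4]), array([169.2, 179.1]), array([184.8, 177.3])] 183.65625
cap centre [548.5 207.3 198.7]
```

```bash
cat > plan.py <<'E'
import sys
from h import *
np.set_printoptions(precision=2,suppress=True)
def plan(P,R,tp,tyaw,n=None):
    tp=np.array(tp,float);Rt=(Rn.from_euler("z",tyaw,degrees=True)*Rn.from_euler("x",180,degrees=True))
    dv=(R.inv()*Rt).as_rotvec(degrees=True)
    k=max(int(np.ceil(np.abs(dv).max()/4.98)),int(np.ceil(np.linalg.norm(tp-P)/58)),1);n=n or k
    for i in range(n):
        d=R.inv().apply((tp-P)/(n-i));r=(R.inv()*Rt).as_rotvec(degrees=True)/(n-i)
        print(np.r_[d/60,r/5].round(2).tolist());P=P+R.apply(d);R=R*Rn.from_rotvec(r,degrees=True)
    return P,R
def cur():
    s=sensors.sense();R=Rn.from_rotvec(s["eef_rot"]);x=R.apply([1,0,0])
    print("t",s["t"],"P",s["eef_pos"],"yaw",np.degrees(np.arctan2(x[1],x[0])),"tilt",R.apply([0,0,1]),"F",s["wrist_force"],"M",s["wrist_torque"],"w",s["width"],"g",s["gripper_force"],"q",np.array(s["joints"]))
    return np.array(s["eef_pos"]),R
if __name__=="__main__":
    P,R=cur();a=[float(v) for v in sys.argv[1:]]
    for i in range(0,len(a),4): P,R=plan(P,R,a[i:i+3],a[i+3]);print()
E
python3 plan.py 520 -189.5 120 -33
```

```text
t 1.6 P [ 233.77 -606.55  253.35] yaw 21.077072503204022 tilt [ 0. -0. -1.] F [ 0.08 -0.66 -0.14] M [ 0.01  0.03 -0.09] w 85.39569085423783 g 0.0 q [ 1.1   0.4   0.05  1.54 -0.02  1.21 -0.05]
[0.63, -0.43, 0.2, 0.0, -0.0, 0.98]
[0.59, -0.49, 0.2, 0.0, -0.0, 0.98]
[0.55, -0.54, 0.2, 0.0, -0.0, 0.98]
[0.5, -0.58, 0.2, 0.0, -0.0, 0.98]
[0.45, -0.62, 0.2, 0.0, -0.0, 0.98]
[0.39, -0.66, 0.2, 0.0, -0.0, 0.98]
[0.34, -0.69, 0.2, 0.0, -0.0, 0.98]
[0.28, -0.71, 0.2, 0.0, -0.0, 0.98]
[0.21, -0.74, 0.2, 0.0, -0.0, 0.98]
[0.15, -0.75, 0.2, 0.0, -0.0, 0.98]
[0.09, -0.76, 0.2, 0.0, -0.0, 0.98]
```

move_arm --pt "1 0.63 -0.43 0.2 0 0 0.98" --pt "1 0.59 -0.49 0.2 0 0 0.98" --pt "1 0.55 -0.54 0.2 0 0 0.98" --pt "1 0.5 -0.58 0.2 0 0 0.98" --pt "1 0.45 -0.62 0.2 0 0 0.98"

```text
t: 2.22
eef_pos: [364.4, -415.6, 193.2]
eef_rot: [3.139, -0.098, 0.001]
wrist_force: [-0.5, -0.5, -0.9]
width: 85.6
gripper_force: 0.0
```

move_arm --pt "1 0.39 -0.66 0.2 0 0 0.98" --pt "1 0.34 -0.69 0.2 0 0 0.98" --pt "1 0.28 -0.71 0.2 0 0 0.98" --pt "0.7 0.21 -0.74 0.2 0 0 0.98" --pt "0.7 0.15 -0.75 0.2 0 0 0.98"

```text
t: 2.85
eef_pos: [494.2, -225.7, 133.2]
eef_rot: [3.047, -0.762, 0.001]
wrist_force: [0.1, -0.1, 0.5]
width: 60.0
gripper_force: 0.0
```

move_arm --pt "0.7 0.09 -0.76 0.2 0 0 0.98" --pt "0.7 0 0 0 0 0 0"

```text
t: 3.1
eef_pos: [521.4, -184.1, 120.5]
eef_rot: [-3.015, 0.875, 0.001]
wrist_force: [-0.6, -0.6, -0.1]
width: 59.7
gripper_force: 0.0
```

```bash
python3 plan.py 520 -189.5 27 -33
cat > d.py <<'E'
from h import *
np.set_printoptions(precision=1,suppress=True)
for c in("side","top"):
    f=optics.grab_frame(c);cv2.imwrite(f"pics/{c}1.png",f[:,:,::-1])
    for n in("bracket","claw_plate","claw_tip"):
        for d in optics.mark_of(c,n)[:1]: print(c,n,round(d["conf"],2),w(c,d["location"]))
a=cv2.imread("pics/side1.png")[120:240,230:350];b=cv2.imread("pics/top1.png")[140:260,270:390]
cv2.imwrite("pics/z1.png",np.hstack([cv2.resize(q,None,fx=3.3,fy=3.3,interpolation=2) for q in(a,b)]))
E
python3 d.py
```

```text
t 3.1 P [ 521.36 -184.08  120.53] yaw -32.3706235496865 tilt [-0.  0. -1.] F [-0.59 -0.6  -0.14] M [-0.03  0.04  0.02] w 59.655354205722695 g 0.0 q [ 0.29  0.37 -0.03  1.91  0.01  0.87 -1.88]
[0.02, 0.05, 0.78, -0.01, 0.01, 0.06]
[0.02, 0.04, 0.78, -0.01, 0.01, 0.06]

side bracket 0.56 [ 515.4 -185.9   -1. ]
side claw_plate 0.6 [ 451.4 -143.3   -0.7]
side claw_tip 0.58 [ 436.8 -132.1   23.8]
top bracket 0.95 [ 515.6 -189.3   -2.7]
top claw_plate 0.85 [ 450.  -144.8   -2.5]
top claw_tip 0.65 [ 441.6 -139.9   20.6]
```

View pics/z1.png

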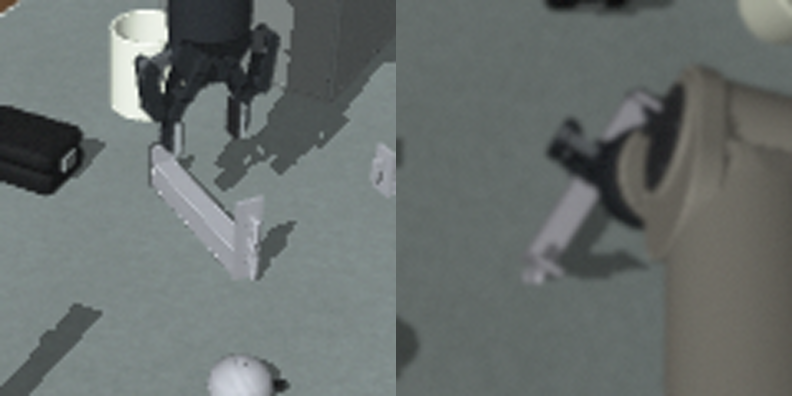

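The gripper stands astride the tube, with the fingers either side of it at around (170–240,130) in the crop. Descending now.

move_arm --pt "0.7 0.02 0.05 0.78 0 0 0.1" --pt "0.6 0.02 0.04 0.5 0 0 0.08" --pt "0.6 0 0 0.27 0 0 0" --pt "0.6 0 0 0 0 0 0"

```text
t: 4.0
eef_pos: [517.8, -194.9, 27.6]
eef_rot: [3.006, -0.912, -0.003]
wrist_force: [-1.1, -0.0, 0.0]
width: 51.1
gripper_force: 0.0
```

move_arm --force 70 --pt "0.1 0 0 0 0 0 0" --pt "0.1 0 0 0 0 0 0" --pt "0.1 0 0 0 0 0 0" --pt "0.1 0 0 0 0 0 0" --pt "0.1 0 0 0 0 0 0"

```text
t: 4.62
eef_pos: [520.7, -194.3, 30.3]
eef_rot: [-3.006, 0.91, -0.007]
wrist_force: [1.2, 2.3, 6.2]
width: 22.5
gripper_force: 70.3
```

```bash
python3 plan.py 520 -189.5 27 -33
```

```text
t 4.625 P [ 520.65 -194.3    30.28] yaw -33.68198512400691 tilt [ 0. -0. -1.] F [1.18 2.35 6.24] M [ 0.63 -0.11 -0.  ] w 22.457058249657262 g 70.25781869888306 q [ 0.3   0.5  -0.02  1.96  0.02  0.68 -1.89]
[-0.05, -0.06, 0.05, -0.03, -0.04, -0.14]
```

move_arm --pt "0.1 0 0 -0.2 0 0 0" --pt "0.1 0 0 -0.6 0 0 0" --pt "0.1 0 0 -1 0 0 0" --pt "0.1 0 0 -1 0 0 0" --pt "0.1 0 0 -1 0 0 0"

```text
t: 5.25
eef_pos: [517.0, -195.2, 258.3]
eef_rot: [3.005, -0.912, -0.001]
wrist_force: [1.7, -0.5, -3.8]
width: 22.8
gripper_force: 69.2
```

```bash
python3 plan.py 681 216 262 4
```

```text
t 5.25 P [ 517.04 -195.24  258.26] yaw -33.75736214917702 tilt [-0. -0. -1.] F [ 1.65 -0.52 -3.78] M [-0.07 -0.16 -0.06] w 22.79180391002462 g 69.20281291007996 q [ 0.3   0.22 -0.02  1.76  0.    1.16 -1.88]
[-0.19, -0.9, -0.01, 0.0, 0.0, -0.94]
[-0.12, -0.91, -0.01, 0.0, 0.0, -0.94]
[-0.04, -0.92, -0.01, 0.0, 0.0, -0.94]
[0.03, -0.92, -0.01, 0.0, 0.0, -0.94]
[0.11, -0.92, -0.01, 0.0, 0.0, -0.94]
[0.19, -0.9, -0.01, 0.0, 0.0, -0.94]
[0.26, -0.89, -0.01, 0.0, 0.0, -0.94]
[0.33, -0.86, -0.01, 0.0, 0.0, -0.94]
```

move_arm --pt "0.1 -0.19 -0.9 -0.05 0 0 -0.94" --pt "0.1 -0.12 -0.91 -0.05 0 0 -0.94" --pt "0.1 -0.04 -0.92 0 0 0 -0.94" --pt "0.1 0.03 -0.92 0 0 0 -0.94" --pt "0.1 0.11 -0.92 0 0 0 -0.94"

```text
t: 5.88
eef_pos: [620.1, 62.4, 262.2]
eef_rot: [3.128, -0.277, -0.001]
wrist_force: [0.8, -0.6, -2.8]
width: 22.8
gripper_force: 69.3
```

move_arm --pt "0.1 0.19 -0.9 0 0 0 -0.94" --pt "0.1 0.26 -0.89 0 0 0 -0.94" --pt "0.1 0.33 -0.86 0 0 0 -0.94" --pt "0.1 0 0 0 0 0 0" --pt "0.1 0 0 0 0 0 0"

```text
t: 6.5
eef_pos: [682.0, 214.6, 261.4]
eef_rot: [3.137, 0.105, -0.003]
wrist_force: [0.6, -1.4, -4.2]
width: 22.7
gripper_force: 69.5
```

```bash
python3 plan.py 653.8 214.3 262 4
cat > e.py <<'E'
from h import *
import sys
np.set_printoptions(precision=1,suppress=True)
i=sys.argv[1]
for c in("side","top"):
    f=optics.grab_frame(c);cv2.imwrite(f"pics/{c}{i}.png",f[:,:,::-1])
    for n in("bracket","claw_plate","claw_tip","sleeve"):
        for d in optics.mark_of(c,n)[:1]: print(c,n,round(d["conf"],2),w(c,d["location"]))
a=cv2.imread(f"pics/side{i}.png")[140:280,140:280];b=cv2.imread(f"pics/top{i}.png")[100:240,130:270]
cv2.imwrite(f"pics/z{i}.png",np.hstack([cv2.resize(q,None,fx=2.85,fy=2.85,interpolation=2) for q in(a,b)]))
E
python3 e.py 2
```

```text
t 6.5 P [682.02 214.59 261.44] yaw 3.8448600271882474 tilt [-0. -0. -1.] F [ 0.55 -1.4  -4.2 ] M [-0.06 -0.08  0.03] w 22.665930073880514 g 69.50137495994568 q [-0.18  0.52 -0.29  1.34  0.15  1.3  -1.97]
[-0.47, -0.03, -0.01, 0.03, 0.02, -0.03]

side bracket 0.58 [673.2 213.4 234.1]
side claw_plate 0.6 [596.6 214.2 231.7]
side claw_tip 0.29 [ 693.4 -378.1    1. ]
side sleeve 0.59 [564.6 214.   36.7]
```

View pics/z2.png

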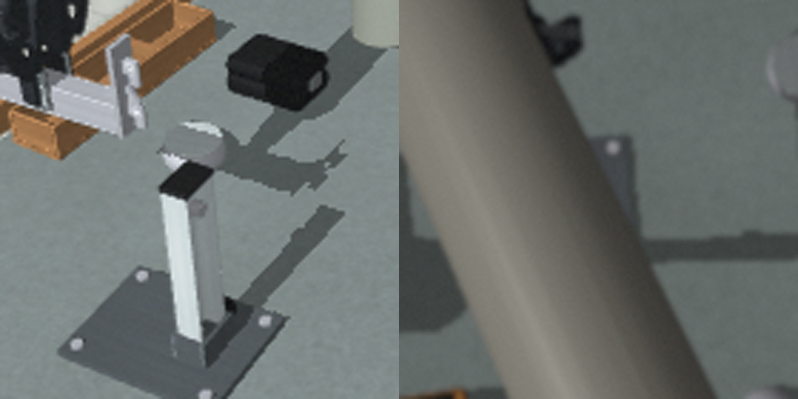

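The side view shows the arm held level. Its claws are near (130,90) and the cap near (187,180), with nothing between them, so the path is clear.

move_arm --pt "0.1 -0.24 -0.01 0.1 0 0 -0.03" --pt "0.1 -0.23 0 0.2 0 0 0" --pt "0.1 0 0 0.18 0 0 0" --pt "0.1 0 0 0 0 0 0"

```text
t: 7.5
eef_pos: [654.3, 214.2, 232.3]
eef_rot: [3.139, 0.11, -0.002]
wrist_force: [-0.6, -0.3, -3.6]
width: 22.4
gripper_force: 69.5
```

move_arm --pt "0.1 0 0 0.05 0 0 0" --pt "0.1 0 0 0.05 0 0 0" --pt "0.1 0 0 0.04 0 0 0" --pt "0.1 0 0 0 0 0 0"

```text
t: 8.0
eef_pos: [654.3, 214.6, 224.8]
eef_rot: [3.139, 0.11, -0.001]
wrist_force: [-0.7, 0.5, -3.9]
width: 22.1
gripper_force: 69.5
```

move_arm --pt "0.1 0 0 0.03 0 0 0" --pt "0.1 0 0 0.03 0 0 0" --pt "0.1 0 0 0 0 0 0"

```text
t: 8.38
eef_pos: [654.6, 214.8, 222.6]
eef_rot: [-3.139, -0.11, -0.002]
wrist_force: [-0.5, -0.2, 0.3]
width: 22.6
gripper_force: 70.2
```

move_arm --pt "0.1 0 0 -0.1 0 0 0" --pt "0.1 0 -0.3 0 0 0 0" --pt "0.1 -0.07 -0.27 0 0 0 0" --pt "0.1 0 0 0.15 0 0 0" --pt "0.1 0 0 0.15 0 0 0"

```text
t: 9.0
eef_pos: [647.3, 248.3, 208.2]
eef_rot: [3.138, 0.111, -0.001]
wrist_force: [0.8, -0.7, -3.9]
width: 22.6
gripper_force: 69.6
```

move_arm --pt "0.1 0 0.05 0 0 0 0" --pt "0.1 0 0.05 0 0 0 0" --pt "0.1 0 0.04 0 0 0 0" --pt "0.1 0 0 0 0 0 0"

```text
t: 9.5
eef_pos: [648.7, 239.5, 209.9]
eef_rot: [3.14, 0.109, 0.001]
wrist_force: [0.3, 0.8, -3.8]
width: 22.7
gripper_force: 69.6
```

move_arm --pt "0.1 0 0.04 0 0 0 0" --pt "0.1 0 0.04 0 0 0 0" --pt "0.1 0 0 0 0 0 0"

```text
t: 9.88
eef_pos: [648.5, 237.6, 209.8]
eef_rot: [-3.136, -0.111, -0.001]
wrist_force: [0.4, 5.5, -3.9]
width: 22.8
gripper_force: 69.6
```

move_arm --pt "0.1 0 -0.08 0 0 0 0" --pt "0.1 0 -0.04 -0.2 0 0 0" --pt "0.1 0 0 -0.2 0 0 0" --pt "0.1 0 0.5 0 0 0 0" --pt "0.1 0 0.53 0 0 0 0"

```text
t: 10.5
eef_pos: [653.0, 180.2, 235.0]
eef_rot: [3.139, 0.112, 0.003]
wrist_force: [-0.2, -0.1, -3.8]
width: 22.6
gripper_force: 69.6
```

move_arm --pt "0.1 0 0 0.2 0 0 0" --pt "0.1 0 0 0.2 0 0 0" --pt "0.1 0 -0.05 0 0 0 0" --pt "0.1 0 0 0 0 0 0"

```text
t: 11.0
eef_pos: [652.0, 185.7, 209.6]
eef_rot: [-3.139, -0.114, -0.0]
wrist_force: [-0.7, 1.1, -4.5]
width: 22.5
gripper_force: 69.6
```

move_arm --pt "0.1 0 -0.04 0 0 0 0" --pt "0.1 0 -0.04 0 0 0 0" --pt "0.1 0 0 0 0 0 0"

```text
t: 11.38
eef_pos: [652.0, 189.1, 209.7]
eef_rot: [-3.139, -0.111, -0.001]
wrist_force: [0.2, 0.0, -4.1]
width: 22.7
gripper_force: 69.6
```

move_arm --pt "0.1 0 -0.03 0 0 0 0" --pt "0.1 0 -0.03 0 0 0 0" --pt "0.1 0 0 0 0 0 0"

```text
t: 11.75
eef_pos: [652.0, 189.9, 209.4]
eef_rot: [3.136, 0.109, -0.0]
wrist_force: [1.8, -5.0, -3.1]
width: 22.6
gripper_force: 69.7
```

move_arm --pt "0.1 0 -0.03 0 0 0 0" --pt "0.1 0 0 0 0 0 0"

```text
t: 12.0
eef_pos: [652.0, 190.2, 209.2]
eef_rot: [3.134, 0.109, -0.001]
wrist_force: [-0.1, -7.2, -2.2]
width: 22.2
gripper_force: 69.9
```

move_arm --pt "0.1 0 0.1 0 0 0 0" --pt "0.1 0.25 0 0.1 0 0 0" --pt "0.1 0.25 -0.2 0.5 0 0 0" --pt "0.1 0 -0.3 0.9 0 0 0" --pt "0.1 0 0 0 0 0 0"

```text
t: 12.62
eef_pos: [675.5, 222.5, 113.3]
eef_rot: [3.139, 0.116, -0.018]
wrist_force: [-2.1, -0.8, -3.8]
width: 22.6
gripper_force: 69.8
```

```bash
python3 plan.py 681 215.9 118.6 4
```

```text
t 12.625 P [675.51 222.46 113.25] yaw 4.236010273797042 tilt [-0.01 -0.   -1.  ] F [-2.1  -0.79 -3.75] M [ 0.01  0.02 -0.  ] w 22.622326513323884 g 69.81045126914978 q [-0.19  0.64 -0.28  1.49  0.18  1.05 -2.01]
[0.08, 0.12, -0.09, -0.0, 0.13, 0.05]
```

move_arm --pt "0.1 0 0 0 0 0 0" --pt "0.1 0 0 0 0 0 0"

```text
t: 12.88
eef_pos: [682.0, 219.7, 122.4]
eef_rot: [-3.139, -0.108, -0.008]
wrist_force: [-0.8, -0.0, -2.6]
width: 22.1
gripper_force: 69.9
```

```bash
python3 plan.py 681 215.9 118.6 4
```

```text
t 12.875 P [682.02 219.75 122.39] yaw 3.9441123577696673 tilt [ 0.01  0.   -1.  ] F [-0.81 -0.02 -2.6 ] M [ 0.05 -0.01 -0.03] w 22.12858340735506 g 69.94199395179749 q [-0.19  0.63 -0.27  1.48  0.19  1.05 -2.01]
[-0.02, 0.06, 0.06, -0.01, -0.06, -0.01]
```

move_arm --pt "0.1 0 0.06 0.04 0 0 0" --pt "0.1 0 0 0 0 0 0" --pt "0.1 0 0 0 0 0 0" --pt "0.1 0 0 0 0 0 0"

```text
t: 13.38
eef_pos: [680.1, 216.6, 117.2]
eef_rot: [-3.14, -0.111, -0.0]
wrist_force: [0.5, 0.2, -3.2]
width: 22.7
gripper_force: 70.0
```

```bash
python3 plan.py 681 215.9 118.6 4
```

```text
t 13.375 P [680.05 216.58 117.19] yaw 4.031767339614746 tilt [ 0.  0. -1.] F [ 0.55  0.22 -3.16] M [ 0.04 -0.06  0.07] w 22.661442680291046 g 69.9552834033966 q [-0.19  0.63 -0.27  1.49  0.19  1.04 -2.  ]
[0.02, 0.01, -0.02, -0.0, -0.0, 0.01]
```

move_arm --pt "0.1 -0.1 0.01 -0.02 0 0 0" --pt "0.1 -0.1 0 0 0 0 0" --pt "0.1 -0.07 0 0 0 0 0" --pt "0.1 0 0 0 0 0 0"

```text
t: 13.88
eef_pos: [663.5, 214.8, 118.3]
eef_rot: [3.139, 0.111, -0.0]
wrist_force: [0.9, 0.8, -4.6]
width: 22.6
gripper_force: 70.0
```

move_arm --pt "0.1 -0.04 0 0 0 0 0" --pt "0.1 -0.04 0 0 0 0 0" --pt "0.1 -0.04 0 0 0 0 0" --pt "0.1 0 0 0 0 0 0"

```text
t: 14.38
eef_pos: [656.6, 214.3, 118.3]
eef_rot: [3.14, 0.111, -0.0]
wrist_force: [0.4, -0.7, -3.4]
width: 22.3
gripper_force: 70.0
```

move_arm --pt "0.1 -0.04 0 0 0 0 0" --pt "0.1 -0.04 0 0 0 0 0" --pt "0.1 0 0 0 0 0 0"

```text
t: 14.75
eef_pos: [651.7, 213.9, 118.3]
eef_rot: [3.139, 0.111, -0.0]
wrist_force: [0.3, 0.4, -3.3]
width: 22.3
gripper_force: 70.0
```

move_arm --pt "0.1 -0.04 0 0 0 0 0" --pt "0.1 -0.04 0 0 0 0 0" --pt "0.1 0 0 0 0 0 0"

```text
t: 15.12
eef_pos: [648.9, 213.6, 118.6]
eef_rot: [-3.139, -0.11, -0.007]
wrist_force: [5.6, 0.5, -6.6]
width: 22.6
gripper_force: 69.6
```

move_arm --pt "0.1 -0.04 0 0 0 0 0" --pt "0.1 -0.04 0 0 0 0 0" --pt "0.1 0 0 0 0 0 0"

```text
t: 15.5
eef_pos: [644.8, 213.3, 118.7]
eef_rot: [-3.139, -0.109, -0.009]
wrist_force: [6.6, 0.4, -7.7]
width: 22.7
gripper_force: 69.5
```

move_arm --pt "0.1 -0.04 0 0 0 0 0" --pt "0.1 -0.03 0 0 0 0 0" --pt "0.1 0 0 0 0 0 0"

```text
t: 15.88
eef_pos: [644.8, 213.2, 119.3]
eef_rot: [-3.136, -0.108, -0.023]
wrist_force: [15.2, 2.8, -13.0]
width: 22.7
gripper_force: 69.3
```

move_arm --pt "0.1 0.03 0 0 0 0 0" --pt "0.1 0 0 0.04 0 0 0" --pt "0.1 0 0 0.04 0 0 0" --pt "0.1 0 0 0.04 0 0 0" --pt "0.1 0 0 0 0 0 0"

```text
t: 16.5
eef_pos: [644.5, 213.4, 114.0]
eef_rot: [-3.138, -0.108, -0.016]
wrist_force: [7.2, 0.5, 1.9]
width: 22.5
gripper_force: 71.3
```

move_arm --pt "0.1 0 0 0.04 0 0 0" --pt "0.1 0 0 0.03 0 0 0" --pt "0.1 0 0 0 0 0 0"

```text
t: 16.88
eef_pos: [644.5, 213.4, 109.9]
eef_rot: [-3.137, -0.108, -0.016]
wrist_force: [7.5, 0.1, 0.7]
width: 22.4
gripper_force: 71.3
```

move_arm --pt "0.1 0 0 0.03 0 0 0" --pt "0.1 0 0 0.02 0 0 0" --pt "0.1 0 0 0 0 0 0"

```text
t: 17.25
eef_pos: [644.4, 213.5, 107.4]
eef_rot: [-3.138, -0.109, -0.016]
wrist_force: [6.2, -0.8, 1.9]
width: 22.7
gripper_force: 71.7
```

move_arm --pt "0.1 0 0 0.02 0 0 0" --pt "0.1 0 0 0.02 0 0 0" --pt "0.1 0 0 0 0 0 0"

```text
t: 17.62
eef_pos: [644.6, 213.6, 106.6]
eef_rot: [-3.138, -0.108, -0.016]
wrist_force: [5.1, -0.5, 10.8]
width: 22.5
gripper_force: 72.6
```

move_arm --pt "0.1 0.02 0 0.03 0 0 0" --pt "0.1 0.02 0 0.02 0 0 0" --pt "0.1 0 0 0 0 0 0"

```text
t: 18.0
eef_pos: [645.3, 213.9, 103.7]
eef_rot: [-3.138, -0.109, -0.01]
wrist_force: [0.5, -1.7, 13.3]
width: 22.5
gripper_force: 73.2
```

move_arm --pt "0.1 0 0 -0.07 0 0 0" --pt "0.1 0 0 -0.03 0 0 0" --pt "0.1 0 0 0 0 0 0"

```text
t: 18.38
eef_pos: [645.1, 213.8, 105.4]
eef_rot: [-3.138, -0.109, -0.01]
wrist_force: [6.8, 0.9, -4.0]
width: 22.6
gripper_force: 70.7
```

```bash
cat > f.py <<'E'
from h import *
np.set_printoptions(precision=1,suppress=True)
f=optics.grab_frame("side")[:,:,::-1].copy()
for n in("bracket","claw_plate","sleeve"):
    for d in optics.mark_of("side",n)[:1]: print(n,round(d["conf"],2),w("side",d["location"]))
cv2.imwrite("pics/s3.png",f)
a=cv2.resize(f[180:280,150:250],None,fx=4,fy=4,interpolation=2);b=cv2.resize(cv2.imread("pics/side0.png")[180:280,150:250],None,fx=4,fy=4,interpolation=2)
cv2.imwrite("pics/z3.png",np.hstack([a,b]))
E
python3 f.py
```

```text
bracket 0.73 [633.8 211.7  74.5]
claw_plate 0.74 [562.5 208.3  78.7]
sleeve 0.75 [561.9 211.1  37.4]
```

View pics/z3.png

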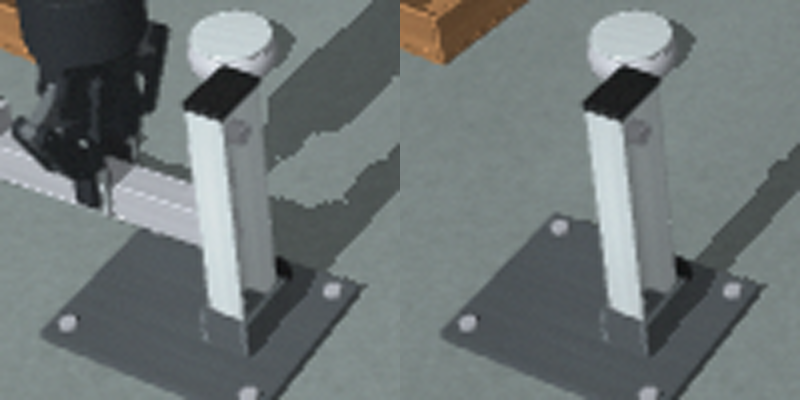

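The cap is at the same pixel in both halves (184,103), so the upright has not slid, and the tube runs squarely to its face. A gentle lift will tell whether the catch is out.

move_arm --pt "0.1 0 0 -0.04 0 0 0" --pt "0.1 0 0 -0.02 0 0 0" --pt "0.1 0 0 0 0 0 0"

```text
t: 18.95
eef_pos: [645.0, 213.3, 107.9]
eef_rot: [-3.138, -0.109, -0.009]
wrist_force: [7.8, 1.8, -7.7]
width: 22.8
gripper_force: 70.2
```

move_arm --pt "0.1 0.05 0 0 0 0 0" --pt "0.1 0 0 0 0 0 0" --pt "0.1 0 0 0 0 0 0"

```text
t: 19.32
eef_pos: [645.3, 213.4, 107.4]
eef_rot: [3.14, 0.11, -0.0]
wrist_force: [4.2, 0.3, -8.4]
width: 22.9
gripper_force: 70.2
```

move_arm --pt "0.1 0 0 -0.04 0 0 0" --pt "0.1 0 0 0 0 0 0"

```text
t: 19.58
eef_pos: [645.0, 213.1, 108.7]
eef_rot: [3.139, 0.111, -0.001]
wrist_force: [5.3, 1.3, -13.3]
width: 22.6
gripper_force: 69.7
```

move_arm --pt "0.1 0 0 0.06 0 0 0" --pt "0.1 0.03 0 0 0 0 0" --pt "0.1 0 0 0 0 0 0" --pt "0.1 0 0 0 0 0 0"

```text
t: 20.08
eef_pos: [645.9, 213.4, 106.8]
eef_rot: [3.139, 0.111, -0.004]
wrist_force: [-2.7, -0.7, -2.2]
width: 22.5
gripper_force: 71.2
```

move_arm --pt "0.1 -0.03 0 0.04 0 0 0" --pt "0.1 0 0 0.04 0 0 0" --pt "0.1 0 0 0.03 0 0 0" --pt "0.1 0 0 0 0 0 0"

```text
t: 20.58
eef_pos: [645.5, 213.7, 103.6]
eef_rot: [3.139, 0.11, 0.001]
wrist_force: [-5.1, -2.6, 13.4]
width: 22.6
gripper_force: 73.6
```

move_arm --pt "0.1 0 0 -0.06 0 0 0" --pt "0.1 0 0 0 0 0 0" --pt "0.25 0 0 0 0 0 0" --pt "0.45 0 0 0 0 0 0" --pt "0.6 0 0 0 0 0 0"

```text
t: 21.2
eef_pos: [645.9, 213.6, 103.9]
eef_rot: [-3.139, -0.11, -0.002]
wrist_force: [0.0, 0.2, 0.1]
width: 51.1
gripper_force: 0.0
```

move_arm --pt "0.6 0 0 0 0 0 0" --pt "0.6 0.1 0 -0.2 0 0 0" --pt "0.6 0.1 0 -0.6 0 0 0" --pt "0.6 0.5 0 -0.9 0 0 0" --pt "0.6 0.5 0 -0.9 0 0 0"

```text
t: 21.82
eef_pos: [718.2, 218.5, 262.8]
eef_rot: [-3.139, -0.111, -0.002]
wrist_force: [1.9, 0.3, -0.1]
width: 50.9
gripper_force: 0.0
```

```bash
sed -i 's/s3.png/s4.png/;s/z3.png/z4.png/' f.py; python3 f.py; python3 e.py 4 | tail -8; python3 plan.py 650 213 250 4|head -1
```

```text
bracket 0.95 [634.7 214.2  75.4]
claw_plate 0.9 [560.2 206.2  77.1]
sleeve 0.92 [562.9 211.5  39.6]
side bracket 0.78 [633.3 213.8  74.5]
side claw_plate 0.86 [560.8 210.   77. ]
side claw_tip 0.81 [542.6 207.1  97.9]
side sleeve 0.75 [564.9 213.3  39.9]
t 22.525 P [716.94 218.48 259.44] yaw 4.037504927671047 tilt [-0. -0. -1.] F [-0.08  0.17 -0.45] M [ 0.01 -0.03  0.01] w 51.50436846452075 g 0.0 q [-0.19  0.59 -0.28  1.24  0.16  1.34 -1.96]
```

View pics/z4.png

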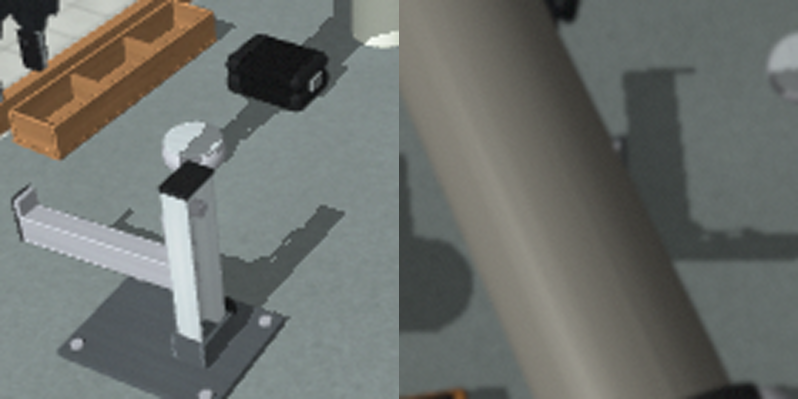

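The arm hangs level on the stand and the gripper is clear. I'll compare the catch's rear knob, at about (210,213) in the full picture, with its free state at the start.

Run:
```python
import cv2,numpy as np
I={n:cv2.cvtColor(cv2.imread(f"pics/{n}.png"),6).astype(np.float32) for n in("side0","side1","side2","s3","s4","side4")}
P=lambda n:I[n][207:219,204:217]
for n in I: print(n,cv2.phaseCorrelate(P("side0"),P(n)),np.abs(P(n)-P("side0")).mean().round(2))
print(P("side0")[::1].astype(int));print(P("side4").astype(int))
```

```text
side0 ((0.5, 0.0), 1.0) 0.0
side1 ((0.508157584849708, 0.06724346194489783), 1.0025649458169936) 2.9
side2 ((0.5269927074341076, -0.004030360219168472), 0.9993383759425746) 6.41
s3 ((0.10107046638425654, 0.07997532444914413), 0.9969812744193607) 7.22
s4 ((0.4813331910469758, 0.0131079360692814), 1.001161120666398) 6.48
side4 ((0.49688268234971655, 0.07309440779729748), 0.9996671355432935) 6.37
[[ 31  32  27  36  82 127 127 125 123 125 121 128 134]
 [ 40  27  35  77 126 129 127 126 124 124 120 126 135]
 [ 41  36  77 120 114 127 126 126 124 125 122 126 133]
 [154  80 115 109 103 103 102 116 123 126 123 123 131]
 [201 155 112 108 107 108 106 112 112 126 126 119 131]
 [201 157 110 109 110 110 118  96 100 125 127 121 133]
 [203 179 111 110 112 112  96  96 107 125 125 121 133]
 [205 200 110 109 108 106  96 101 121 124 124 119 132]
 [207 199 114 103 104 103  99 103 125 126 125 119 136]
 [206 199 115 118 122 119 116 121 127 124 125 122 131]
 [204 202 136 118 123 130 130 128 126 126 126 123 131]
 [206 202 136 119 123 128 129 130 126 126 126 123 130]]
[[ 34  34  33  37  88 132 136 131 130 132 127 135 142]
 [ 42  33  34  84 131 134 134 132 132 131 128 132 141]
 [ 49  38  80 127 120 133 134 133 130 130 130 133 141]
 [161  85 120 115 108 110 104 121 129 131 130 129 137]
 [212 163 118 115 113 112 111 117 117 132 133 127 139]
 [212 165 118 117 117 116 125 103 106 131 131 128 139]
 [213 188 118 115 116 114 103 102 113 132 132 127 138]
 [216 209 116 114 116 112 101 106 126 132 133 126 140]
 [214 210 119 108 111 109 104 108 133 132 131 126 143]
 [216 209 122 124 128 125 120 128 132 132 132 129 138]
 [216 211 144 125 129 135 135 136 133 132 133 129 137]
 [215 210 143 122 126 134 136 137 133 130 132 128 135]]
```

The knob is back exactly where it was when free, the upright has not moved, and the lift and pull tests agree that the catch is out. Handing in.

```bash
python3 -c "
from rig import bot; print(bot.sign_off())"
```

```text
the job is handed in; nothing more can be done
None
```

The drying arm hangs in the upper two slots with its rear plate against the upright, the gripper is clear, and I handed the job in at about 22.5 s. I couldn't see the catch from the front, so that it has sprung out rests on my lift and pull tests and the rear view.

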